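Put a rotary load switch back into service

TASK

Put the switch back into service: lift the U-shaped steel lock-off saddle off its shaft and hang it squarely and level astride the horizontal bar. Then fit the loose black handle fully down onto the square shaft, with its long arm over the pointer nib of the shaft's collar, and turn it clockwise (seen from above) right to the stop. Leave everything else on the bench where it is.

Things in the scene. Friction and masses are not known exactly. Their poses are not given: they have to be found in the camera images.
- switch: rotary load switch, grey and black block 110x110x55 mm, fixed to the bench. Origin: centre of its underside; z up. The shaft stands on the z axis. A white dot on its top at +y marks OFF, a white bar at +x marks ON
- rotor (a joint): turn of the switch's shaft, rad: 0 = OFF (nib toward the switch's +y), grows clockwise seen from above, stop at 1.57 = ON (nib toward the switch's +x). Turns with slight friction and stays where it is left
- shaft_seat (a point): point on the shaft's axis at the top of its round dark collar (44 mm diameter, 6 mm thick), 61.5 mm above the bench: the handle's hub sits here. Turns with the shaft: x points along the pointer nib (reaches 37 mm from the axis), z up. The square steel shaft, 20x20 mm, sides along x and y, rises 24 mm above this point, the last 3 mm tapered
- saddle: lock-off saddle: inverted U of 4 mm bent steel plate, 58 mm (x, over the legs' outsides) by 40 mm (y, open sides) by 69 mm high; inside 50 mm wide and 65 mm high; 0.15 kg. Stands over the shaft, feet on the switch's top. Origin: midway between the feet, at their lower ends; z up through the web
- saddle_web (a point): centre of the underside of the saddle's web (top plate), 65 mm above the saddle's origin, same axes
- rail_mid (a point): middle of the fixed horizontal bar: round, 14 mm diameter, 180 mm long along this frame's y, on two posts at its ends; this point is on the bar's axis, 110 mm above the bench; x is level, across the bar
- handle: black operating handle, 0.14 kg, loose, standing on its hub. Hub 44x44x28 mm with a square bore 22x22 mm, 28 mm deep, open below, sides along x and y. On the hub a flat-sided bar 20 mm wide (y) and 26 mm high, from 28 to 54 mm above the origin, from x = -28 mm to +86 mm (the long arm, white line on top). Origin: centre of the bore's mouth on the hub's underside; z up
- handle_tip (a point): end of the handle's long arm, 86 mm along x from the handle's origin and 41 mm up; same axes
- multimeter: bystander: multimeter, 140x68x43 mm, lying behind; origin at the centre of its underside
- side_cutter: bystander: side cutters with red grips, 45x146x13 mm, lying at the front edge, length along y; origin at the centre of the underside
- pill_bottle: bystander: small white bottle, 40 mm diameter, 80 mm high; origin at the centre of its underside
- tape_blue: bystander: flat roll of tape, 61 mm diameter, 19 mm high; origin at the centre of its underside
There are look-alikes about, which are no part of the job. Several things have the shape of the saddle; the one meant has the colours described above.

How it is judged:
By the outcome, as a careful person would: the job done as asked, in the order asked, and still so for the second after the job is handed in, with the robot touching nothing.
It also fails if it takes over 72 s, if anything falls off the work surface, if the arm or the gripper's body presses on something with over 40 N, if the wrist force passes 120 N, or if a joint passes its speed limit or range.

ROBOT

A 6-joint arm with a two-finger parallel gripper is mounted at the origin on a cart in front of the work surface, level with it; the furniture and walls round the work are solid. World frame = base frame: x ahead of the robot, y to its left, z up, the work surface at z = 0. Lengths are in mm, angles in rad, forces in N, time in s.
With the tool pointing down it reaches from about 300 to 775 mm from the base axis. Payload 14.6 kg.
Tool frame: the origin (TCP) lies at the very end of the fingers, on their centre line; the grasp point (between the pads) lies 19 mm behind it; z points along the fingers, y is the line along which they close (so a half turn about z gives the same grasp; the last joint's range is limited). The gripper opens to 94 mm and grips with 3 to 60 N. Pads are 16 mm wide; open, the fingers measure 119 mm over their backs; the gripper's body (75 mm by 177 mm) begins 78 mm behind the grasp point.
Start: joints at [1.076, 0.3, 1.521, -0, 1.321, -0.067], TCP at [228.175, 500.425, 205.446] pointing down, gripper open.
Joint ranges: [-3.03, 3.03], [-0.79, 2.21], [0.23, 2.52], [-1.04, 4.18], [0, 3.07], [-2.55, 2.55]. Speed limits (rad/s): [2.22, 2.22, 2.57, 3.14, 3.14, 3.14].

INTERFACE

Orientations are given as [roll, pitch, yaw] about the fixed x, y, z axes, in that order (R = Rz(yaw) Ry(pitch) Rx(roll)).
In Python, from cell import manip gives the robot as it stands.
- The arm moves only by the tool servo_tool, never from a script. Its argument "rows" is a list of rows, each a list of 7 numbers: the turn, a rotation vector about the world's x, y, z in degrees, then the shift along the world's x, y, z in mm, then the closure, from 0 (fully open) to 1 (shut). In form: [[rx, ry, rz, dx, dy, dz, fingers], ...]. A call has 1 to 20 rows; each row shifts and turns the commanded pose from where the row before left it; what a row does not reach is not made up. A row lasts 1/8 s, in which the tool goes at most 62.5 mm and 10.7 degrees, less where a joint would pass 70% of its speed; a pose out of reach is approached as far as the arm can. A call with a gripper value outside its range is refused whole. The fingers move at their own pace and stop on an object; "grip_force" is the grip in N (left out, the last holds). Time passes only in rows, so rows that do not move let the fingers close. It gives the time, the measured TCP pose, the force, the opening and the grip force at its end, in the units of the state.
- manip.read_state(): the state, without advancing time (a new reading comes with each control period).
- manip.camera(name): name is "side" or "top" or "wrist"; returns the picture (400x640x3 uint8, red, green, blue); there is no depth.
- manip.camera_info(name): a dict with "fx", "fy", "cx", "cy" (pixels), "position" and "rotation" of the camera in the world; the wrist camera has in their place "T_tool_cam" (4x4, takes a point from camera to tool coordinates, whose origin is the TCP and whose axes are the flange's). Camera axes: x right, y down, z forward; pixel columns grow to the right and rows downward; lengths in mm; the calibration is good to about 2 mm. A picture is of the moment at which its call begins: read the wrist's pose just before it. camera_info takes no time and is no camera call.
- manip.sign_off(): hands the job in; it is judged then, once.
The state is a dict: "clock": time; "joints": joint angles; "qd": joint speeds; "effort": joint torques, N m; "eef_pos": TCP position; "eef_rot": TCP orientation; "wrist_force": force on the tool from outside, world axes, zero at the start; "moment": the same for the moment, N m; "finger_gap": finger opening in mm; "finger_force": force on a finger pad.
Only numpy, scipy, OpenCV 4.12 (cv2) and the standard library are available. Lean on these libraries where they do the work, as an engineer would, in place of code of your own. Each camera call takes 0.05 s, during which the arm holds its last target. There are 200 camera calls.

## Working session

There is one attempt and no reset: what is moved stays moved. The work goes in short steps, Python scripts to look and compute and a tool call to move; the robot and the scene stay as the last step left them, time stands still between calls to the robot, and variables do not carry over. Pictures are saved under pics/ and viewed, at most 13 in all, crops included, and the job is handed in when it is done.

Besides the shell and the picture viewer there is one more tool, called after ">>>" as a command line: name --pt "numbers of a row" for each row, then --argument value for the rest. servo_tool: Moves the arm, as the interface text tells. Its arguments: {"type":"object","properties":{"rows":{"type":"array","items":{"type":"array","items":{"type":"number"}}},"grip_force":{"type":"number"}},"required":["rows"]}

```bash
mkdir -p pics; ls; cat > h.py <<'E'
import numpy as np, cv2
from cell import manip
from scipy.spatial.transform import Rotation as R
def save(img,n): cv2.imwrite(f'pics/{n}.png',cv2.cvtColor(img,cv2.COLOR_RGB2BGR))
def cam(name):
    i=manip.camera_info(name)
    if 'position' in i: return i,np.array(i['rotation'],float),np.array(i['position'],float)
    s=manip.read_state(); T=np.array(i['T_tool_cam'])
    Rt=R.from_euler('xyz',s['eef_rot']).as_matrix()
    return i,Rt@T[:3,:3],Rt@T[:3,3]+np.array(s['eef_pos'])
def ray(c,uv):
    i,Rc,p=c; d=Rc@np.array([(uv[0]-i['cx'])/i['fx'],(uv[1]-i['cy'])/i['fy'],1]); return p,d
def onz(c,uv,z):
    p,d=ray(c,uv); return p+d*(z-p[2])/d[2]
def proj(c,P):
    i,Rc,p=c; q=Rc.T@(np.array(P)-p); return np.array([i['fx']*q[0]/q[2]+i['cx'],i['fy']*q[1]/q[2]+i['cy']])
E
python3 - <<'E'
from h import *
print(manip.read_state())
for n in('side','top'):
    im=manip.camera(n); np.save(f'pics/{n}0.npy',im); save(im,n+'0'); c=cam(n); print(n,c[0]['fx'],c[2],c[1].round(3).tolist())
E
```

```text
pics
{'clock': 0.0, 'joints': array([ 1.07641512e+00,  3.00476575e-01,  1.52158235e+00,  1.20121809e-05,
        1.32068284e+00, -6.66085052e-02]), 'qd': array([ 0.00097648, -0.00037729,  0.00042075,  0.00159929, -0.00030651,
       -0.00112714]), 'effort': array([-6.97155301e-04, -5.31798899e+01, -3.52729225e+01,  7.08265649e-02,
        2.44396616e-02, -9.28133227e-05]), 'eef_pos': array([228.04579181, 500.21029506, 204.88278717]), 'eef_rot': array([-3.14044687e+00, -8.80927665e-05,  2.71381692e+00]), 'wrist_force': array([-0.08239503, -0.57508366, -0.23754831]), 'moment': array([-0.0241198 , -0.03070109, -0.00577576]), 'finger_force': 0.0, 'finger_gap': 93.57513285063716}
side 501.5242647055537 [  161.48111931 -1037.87962343   702.29103879] [-2.072, 0.013, -0.353]
top 387.36180141893095 [ 3.52186533e+02 -5.25932638e-01  1.20284530e+03] [-2.961, 0.016, -1.577]
```

```bash
python3 -c "
import cv2;a=cv2.imread('pics/side0.png');b=cv2.imread('pics/top0.png');print(a.shape)"
```

```text
(400, 640, 3)
```

View pics/top0.png

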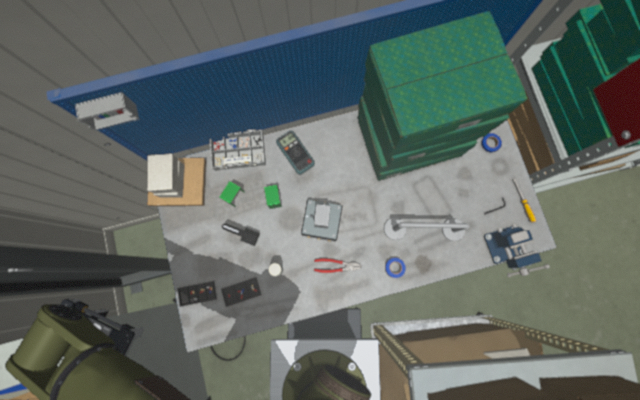

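View pics/side0.png

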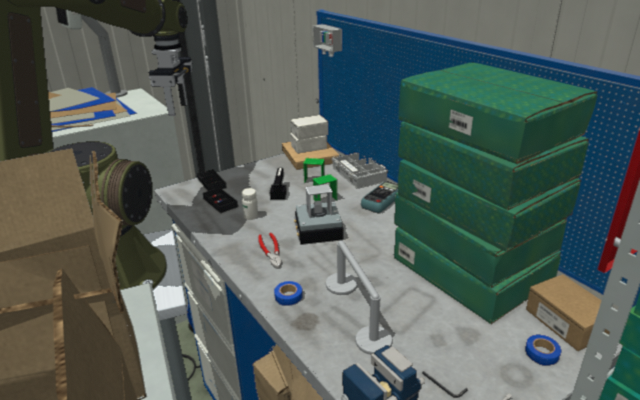

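The top view shows the grey steel saddle on the switch at (322,215). Two green U-shaped look-alikes sit at (231,192) and (274,195). The handle is at (240,232), the rail runs from (388,226) to (465,226), the bottle is at (275,268), and the tape rolls are at (395,267) and (491,143). The side view shows the steel saddle at (319,197) and green ones at (314,165) and (325,185). By colour I choose the grey one on the switch.

```bash
sed -i "s/np.array(i\['rotation'\],float),/(lambda r: R.from_euler('xyz',r).as_matrix() if r.size==3 else r)(np.array(i['rotation'],float)),/" h.py
python3 - <<'E'
from h import *
c=cam('top'); s=cam('side')
print(manip.camera_info('wrist'))
for n,uv,z in [('sad',(322,214),124),('handle',(240,232),54),('railA',(388,226),110),('railB',(465,226),110),('tape',(395,267),19),('bottle',(275,266),80)]:
    P=onz(c,uv,z); print(n,P.round(),proj(s,P).round())
a=cv2.imread('pics/top0.png')[170:290,200:490]; b=cv2.imread('pics/side0.png')[150:360,180:430]
a=cv2.resize(a,None,fx=2.75,fy=2.75,interpolation=2)[:, :798]; 
cv2.imwrite('pics/c1.png',a)
E
```

```text
{'fx': 290.34696885325025, 'fy': 290.34696885325025, 'cx': 319.27514379958103, 'cy': 196.7412498063399, 'T_tool_cam': array([[-2.61981019e-04, -9.60780257e-01, -2.77310710e-01,
         8.06564177e+01],
       [ 9.99999845e-01, -3.87719733e-04,  3.98587156e-04,
        -7.05769105e-01],
       [-4.90473504e-04, -2.77310562e-01,  9.60780210e-01,
        -1.78589037e+02],
       [ 0.00000000e+00,  0.00000000e+00,  0.00000000e+00,
         1.00000000e+00]])}
sad [508.   3. 124.] [318. 189.]
handle [467. 248.  54.] [278. 176.]
railA [ 475. -183.  110.] [332. 234.]
railB [ 473. -399.  110.] [373. 296.]
tape [ 361. -214.   19.] [288. 289.]
bottle [366. 139.  80.] [251. 190.]
```

View pics/c1.png

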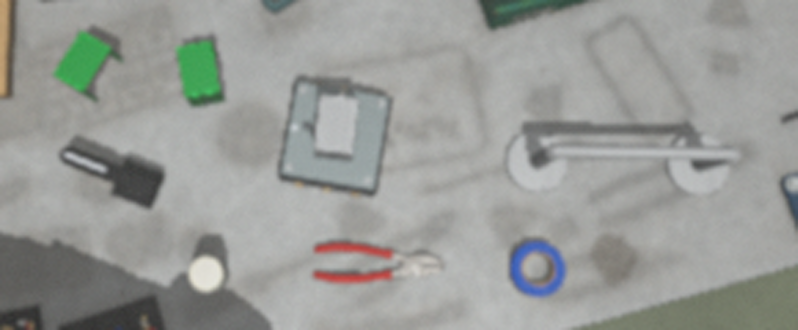

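Top and side views agree: the saddle is near (508,3), the handle near (467,248) and the rail near (474,-300). The crop confirms that the one at (336,124) is grey steel, standing on the switch. The U-shapes at (85,60) and (200,70) are green, so they're not the target. Next I look from the wrist camera.

>>> servo_tool --pt "0 0 -7 28 -50 5 0" --pt "0 0 -7 28 -50 5 0" --pt "0 0 -7 28 -50 5 0" --pt "0 0 -7 28 -50 5 0" --pt "0 0 -7 28 -50 5 0" --pt "0 0 -7 28 -50 5 0" --pt "0 0 -7 28 -50 5 0" --pt "0 0 -7 28 -50 5 0" --pt "0 0 -7 28 -50 5 0" --pt "0 0 -2.5 28 -50 0 0" --pt "0 0 0 0 0 0 0" --pt "0 0 0 0 0 0 0"

```text
clock: 1.6
eef_pos: [507.9, 0.7, 250.1]
eef_rot: [-3.141, -0.0, 1.571]
wrist_force: [0.8, 0.1, -0.4]
finger_gap: 93.9
finger_force: 0.0
```

```bash
python3 - <<'E'
from h import *
import pickle
s=manip.read_state(); c=cam('wrist'); im=manip.camera('wrist'); pickle.dump((im,c),open('pics/w1.pkl','wb')); save(im,'w1'); print(s['clock'],s['eef_pos'],s['eef_rot'])
E
```

```text
1.6 [507.85796832   0.67771904 250.10841577] [-3.14076522e+00 -2.08728446e-04  1.57062562e+00]
```

View pics/w1.png

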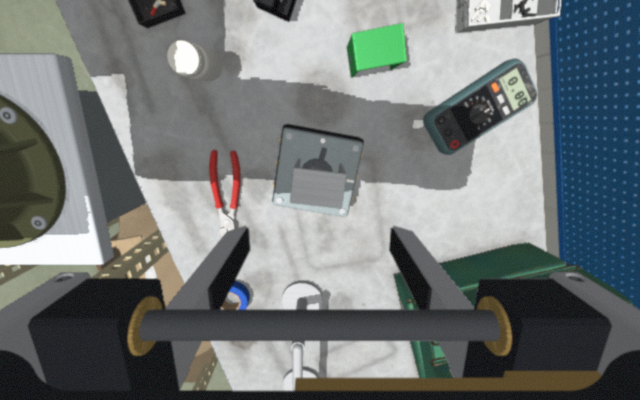

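The wrist view shows the web at about (293..346, 168..207), with the shaft collar and nib behind it pointing up to the OFF dot at (322,141). The switch's top corners are near (287,127), (361,137), (346,215) and (273,205).

```bash
python3 - <<'E'
from h import *
import pickle
im,c=pickle.load(open('pics/w1.pkl','rb'))
for p in [(320,190),(300,190),(340,200),(320,174),(300,150),(285,190),(320,206),(350,160)]: print(p,im[p[1],p[0]])
big=cv2.resize(im[110:230,260:380],None,fx=5,fy=5,interpolation=cv2.INTER_CUBIC)
save(big,'c2')
hsv=cv2.cvtColor(im,cv2.COLOR_RGB2HSV)
m=((hsv[...,1]<22)&(hsv[...,2]>110)&(hsv[...,2]<175)).astype(np.uint8)
m[:160]=0;m[212:]=0;m[:,:285]=0;m[:,352:]=0
n,l,st,ce=cv2.connectedComponentsWithStats(cv2.morphologyEx(m,cv2.MORPH_OPEN,np.ones((3,3))))
print(st)
k=1+st[1:,4].argmax(); cn=cv2.findContours((l==k).astype(np.uint8),0,2)[0][0]
r=cv2.minAreaRect(cn); print(r)
for p in cv2.boxPoints(r): print(p,onz(c,p,124).round(1))
print('ctr',onz(c,r[0],124))
E
```

```text
(320, 190) [137 140 140]
(300, 190) [141 145 145]
(340, 200) [136 138 140]
(320, 174) [143 146 148]
(300, 150) [116 124 126]
(285, 190) [110 119 120]
(320, 206) [163 171 172]
(350, 160) [115 119 122]
[[     0      0    640    400 253607]
 [   285    160     67     49   2369]
 [   349    188      3      3      9]
 [   349    201      3      5     15]]
((318.0, 184.0), (48.0, 66.0), 90.0)
[285. 160.] [471.7  33.4 124. ]
[351. 160.] [541.2  33.4 124. ]
[351. 208.] [542.8 -19.9 124. ]
[285. 208.] [469.9 -19.9 124. ]
ctr [506.3896505    7.38478819 124.        ]
```

View pics/c2.png

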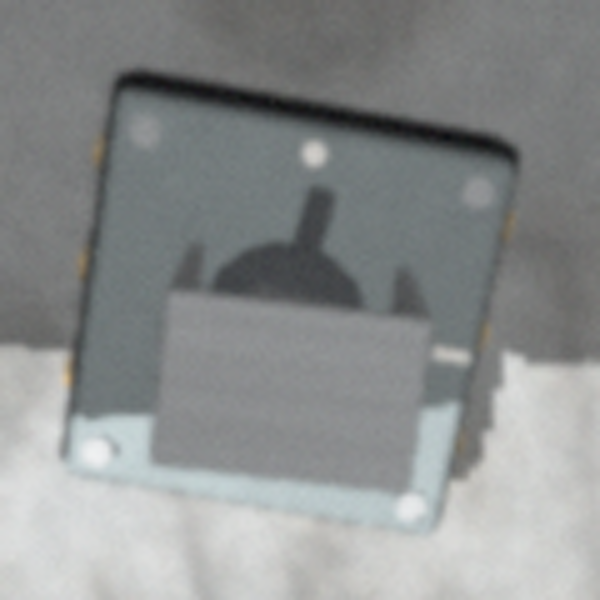

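The crop shows the web corners at (171,291), (432,320), (412,490) and (152,463). The screws are at (145,131), (479,192), (411,507) and (96,452), the OFF dot is at (314,154), and the nib runs up to (322,190).

```bash
python3 - <<'E'
from h import *
import pickle
im,c=pickle.load(open('pics/w1.pkl','rb'))
f=lambda p:(np.array(p)+.5)/5-.5+[260,110]
def an(v): return np.degrees(np.arctan2(v[1],v[0])).round(1)
W=[onz(c,f(p),124) for p in [(171,291),(432,320),(412,490),(152,463)]]
print(np.round(W,1),'ctr',np.mean(W,0)); print('lens',[np.linalg.norm(W[i]-W[i-1]).round(1) for i in range(4)],'ang x',an(W[1]-W[0]),an(W[2]-W[3]),'y',an(W[0]-W[3]),an(W[1]-W[2]))
S=[onz(c,f(p),55) for p in [(145,131),(479,192),(411,507),(96,452)]]
print('sw ctr',np.mean(S,0),[np.linalg.norm(S[i]-S[i-1]).round(1) for i in range(4)],an(S[1]-S[0]),an(S[2]-S[3]),an(S[0]-S[3]),an(S[1]-S[2]))
print('dot',an(onz(c,f((314,154)),55)-np.mean(S,0)),'nib',onz(c,f((322,188)),61.5)-np.mean(S,0))
E
```

```text
[[480.7  25.1 124. ]
 [536.3  18.8 124. ]
 [532.8 -19.4 124. ]
 [475.6 -13.1 124. ]] ctr [506.36795132   2.82754977 124.        ]
lens [np.float64(38.6), np.float64(55.9), np.float64(38.3), np.float64(57.6)] ang x -6.4 -6.2 y 82.4 84.8
sw ctr [503.60810441   3.2576162   55.        ] [np.float64(86.1), np.float64(86.3), np.float64(86.4), np.float64(86.4)] -10.2 -10.4 79.5 79.6
dot 79.7 nib [10.04669922 36.49786245  6.5       ]
```

Sizes check out: the web measures about 57x39 and the screw square is even. Now grasping the saddle across its legs.

>>> servo_tool --pt "0 0 -6.3 -1.5 2 -30 0" --pt "0 0 0 0 0 -35 0" --pt "0 0 0 0 0 -35 0" --pt "0 0 0 0 0 -35 0" --pt "0 0 0 0 0 -35 0" --pt "0 0 0 0 0 0 0" --pt "0 0 0 0 0 0 1" --pt "0 0 0 0 0 0 1" --pt "0 0 0 0 0 0 1" --pt "0 0 0 0 0 0 1" --pt "0 0 0 0 0 0 1" --pt "0 0 0 0 0 0 1" --grip_force 25

```text
clock: 3.15
eef_pos: [506.6, 2.4, 80.9]
eef_rot: [-3.141, -0.0, 1.461]
wrist_force: [-3.6, 0.2, 6.2]
finger_gap: 57.9
finger_force: 25.0
```

>>> servo_tool --pt "0 0 0 0 0 20 1" --pt "0 0 0 0 0 40 1" --pt "0 0 0 0 0 40 1" --pt "0 0 0 0 0 20 1" --pt "0 0 1 -14 -46 0 1" --pt "0 0 1 -14 -46 0 1" --pt "0 0 1 -14 -46 0 1" --pt "0 0 1 -14 -46 0 1" --pt "0 0 1 -14 -46 0 1" --pt "0 0 1 -14 -46 0 1" --pt "0 0 0.3 -14 -46 0 1" --pt "0 0 0 -14 -46 0 1" --pt "0 0 0 0 0 0 1" --pt "0 0 0 0 0 0 1" --pt "0 0 0 0 0 0 1"

```text
clock: 5.03
eef_pos: [395.1, -364.6, 200.5]
eef_rot: [3.142, -0.0, 1.572]
wrist_force: [0.1, -0.3, -2.2]
finger_gap: 57.8
finger_force: 25.0
```

```bash
python3 - <<'E'
from h import *
import pickle
s=manip.read_state(); c=cam('wrist'); im=manip.camera('wrist'); pickle.dump((im,c),open('pics/w2.pkl','wb')); save(im,'w2'); print(s['clock'],s['eef_pos'],s['eef_rot'],s['finger_gap'],s['wrist_force'])
E
```

```text
5.025 [ 395.12058115 -364.6199288   200.53284795] [ 3.14151674e+00 -1.23341397e-04  1.57188249e+00] 57.84515095740184 [ 0.1473544  -0.32203175 -2.1629557 ]
```

View pics/w2.png

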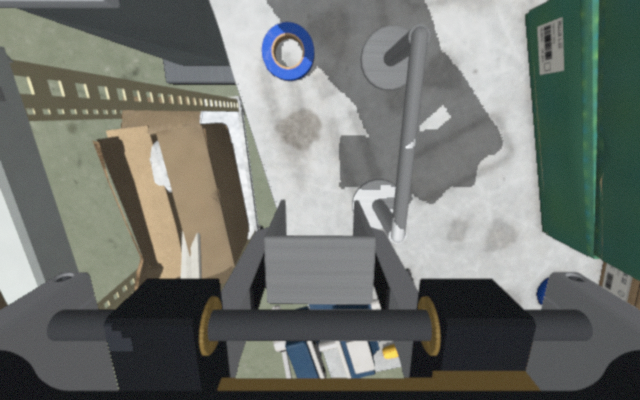

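The view shows the held saddle at (320,270), the bar from about (419,30) to (398,235), its post bases at (388,57) and (378,200), and the tape at (288,51).

```bash
python3 - <<'E'
from h import *
import pickle
im,c=pickle.load(open('pics/w2.pkl','rb'))
g=cv2.GaussianBlur(cv2.cvtColor(im,cv2.COLOR_RGB2GRAY),(3,3),0).astype(int)
for r in (20,24,28,32,36,40,70,90,110,125,150,170,225,230,234,238,242,246):
    x=int(419-(r-28)*0.1); print(r,x-14,g[r,x-14:x+16])
big=cv2.resize(im[10:250,350:470],None,fx=2.5,fy=2.5)
E
```

```text
20 405 [123 122 122 122 121 120 121 122 122 123 124 124 123 122 121 122 122 123
 122 122 121 122 122 123 124 128 142 164 189 210]
24 405 [123 123 123 122 123 124 125 125 124 124 126 127 129 130 130 131 132 132
 131 130 128 126 124 123 122 122 123 128 148 180]
28 405 [127 125 124 123 123 124 127 130 130 126 120 115 115 117 118 118 119 121
 122 123 125 127 129 128 126 125 123 125 137 167]
32 404 [136 131 122 111 107 116 126 124 113 105 106 111 118 124 128 131 132 132
 132 132 132 129 127 127 131 132 129 125 123 124]
36 404 [ 93  84  80  86 104 121 121 108  99 101 108 116 123 128 132 137 138 137
 136 135 134 132 127 124 127 130 127 123 121 121]
40 403 [ 76  76  76  78  84  97 112 113 103  99 104 111 119 125 129 133 136 138
 137 135 134 132 128 125 125 128 128 125 123 122]
70 400 [139 140 140 140 138 136 127 111  99  99 105 112 119 126 131 135 137 137
 136 134 133 130 125 117 111 108 108 107 107 106]
90 398 [102 103 104 105 106 105 101  94  92  98 105 114 121 127 131 135 138 138
 137 136 133 130 124 118 116 116 117 117 116 117]
110 396 [107 107 108 108 108 107 102  95  94 100 108 114 121
[... 549 characters left out ...]
 134 147 172 194 205 209 209 209 208 209 208]
230 384 [133 121 112 109 111 117 126 139 157 178 197 213 224 230 230 224 218 211
 200 180 163 167 185 198 203 205 208 208 208 208]
234 384 [103 113 121 131 155 184 188 175 173 187 204 218 227 231 229 225 221 214
 203 187 177 184 199 206 205 204 205 206 207 207]
238 384 [ 97  98 104 122 155 190 202 193 187 194 208 219 225 227 226 222 217 210
 200 196 202 209 209 206 205 205 206 206 205 205]
242 383 [ 97  97  96  96  97 102 117 146 176 194 201 204 206 206 204 202 203 205
 205 204 202 200 198 199 201 204 205 205 205 206]
246 383 [ 97  97  96  95  96  96  97 101 115 140 168 188 199 204 206 206 206 206
 206 206 206 206 205 205 205 205 206 206 207 208]
```

```bash
python3 - <<'E'
from h import *
import pickle
im,c=pickle.load(open('pics/w2.pkl','rb'))
P=np.array([onz(c,p,110) for p in [(414.75,70),(412.7,90),(410.4,110),(409.3,125),(406.4,150),(404.3,170)]])
print(P.round(1)); k=np.polyfit(P[:,1],P[:,0],1); print('dx/dy',k, 'deg',np.degrees(np.arctan(k[0])))
for r in (23,26,29,236,239,242): 
    for z in(110,117): print(r,z,onz(c,(419-(r-28)*.1,r),z).round(1))
t=cam('top'); T=np.load('pics/top0.npy')
g=cv2.cvtColor(T,cv2.COLOR_RGB2GRAY).astype(int)
for x in (398,400,402): print(x,g[215:236,x])
for r in (223,224,225,226,227,228): print(r,'L',g[r,390:406],'R',g[r,460:475])
E
```

```text
[[ 476.9 -248.9  110. ]
 [ 476.5 -265.   110. ]
 [ 476.  -281.7  110. ]
 [ 476.1 -294.7  110. ]
 [ 475.4 -317.1  110. ]
 [ 475.  -335.8  110. ]]
dx/dy [2.08291592e-02 4.82047122e+02] deg 1.1932503652054263
23 110 [ 477.5 -213.1  110. ]
23 117 [ 475.3 -215.   117. ]
26 110 [ 477.4 -215.3  110. ]
26 117 [ 475.3 -217.1  117. ]
29 110 [ 477.4 -217.5  110. ]
29 117 [ 475.3 -219.3  117. ]
236 110 [ 474.4 -402.9  110. ]
236 117 [ 472.3 -399.8  117. ]
239 110 [ 474.3 -406.2  110. ]
239 117 [ 472.3 -403.   117. ]
242 110 [ 474.3 -409.5  110. ]
242 117 [ 472.2 -406.2  117. ]
398 [106 107 110 117 140 174 187 177 146 119 110 105  97 103 124 158 180 190
 189 190 189]
400 [104 105 106 112 141 174 175 153 145 151 149 141 132 139 170 184 187 188
 189 189 189]
402 [106 104 108 126 157 175 169 151 158 179 180 162 156 173 186 191 190 193
 191 191 191]
223 L [173 140 123 123 122 122 126 138 146 149 145 151 158 163 159 160] R [156 152 147 139 137 139 144 149 147 144 142 143 149 151 153]
224 L [177 150 127 120 120 112 106 106 119 136 151 167 179 183 182 180] R [161 161 157 158 155 156 158 155 153 144 140 141 145 149 153]
225 L [183 168 138 117 107  97  90  90 110 132 149 166 180 180 181 182] R [177 179 179 179 179 179 175 170 161 149 142 141 142 146 149]
226 L [189 173 138 108  93  86  85  87 105 126 141 152 162 166 167 166] R [178 180 181 178 179 178 180 174 166 154 143 139 143 147 151]
227 L [189 175 136  99  83  83  86  88  97 114 132 144 156 163 166 162] R [155 154 156 155 159 163 166 165 162 152 146 146 145 149 152]
228 L [190 177 142 102  85  89  92  96 103 117 139 158 173 179 178 175] R [114 112 117 121 134 143 150 156 151 146 147 149 151 152 155]
```

The rail axis is near x=475.6 at y=-311, at yaw -1.2°, and the ends I measured put its middle at y≈-311. Moving over it and hovering just above contact, then re-measuring the bar against the saddle.

>>> servo_tool --pt "0 0 -1.25 20 13.5 0 1" --pt "0 0 0 20 13.5 0 1" --pt "0 0 0 20 13.5 0 1" --pt "0 0 0 20.5 13 0 1" --pt "0 0 0 0 0 0 1" --pt "0 0 0 0 0 -25 1" --pt "0 0 0 0 0 -30 1" --pt "0 0 0 0 0 -30 1" --pt "0 0 0 0 0 -25 1" --pt "0 0 0 0 0 -5 1" --pt "0 0 0 0 0 0 1" --pt "0 0 0 0 0 0 1"

```text
clock: 6.58
eef_pos: [475.5, -312.4, 86.6]
eef_rot: [3.14, 0.001, 1.549]
wrist_force: [0.4, -0.4, -2.3]
finger_gap: 57.8
finger_force: 25.0
```

```bash
python3 - <<'E'
from h import *
import pickle
s=manip.read_state(); c=cam('wrist'); im=manip.camera('wrist'); pickle.dump((im,c),open('pics/w3.pkl','wb')); save(im,'w3'); print(s['clock'],s['eef_pos'],s['eef_rot'],s['finger_gap'],s['wrist_force'])
g=cv2.GaussianBlur(cv2.cvtColor(im,cv2.COLOR_RGB2GRAY),(3,3),0).astype(int)
for r in (110,130,150,170,190,210,225,240): print(r,300,g[r,300:342])
E
```

```text
6.575 [ 475.52977736 -312.41865631   86.64612761] [3.14019936e+00 1.01618591e-03 1.54881469e+00] 57.84945395506959 [ 0.35832683 -0.36802642 -2.32265039]
110 300 [144 144 144 144 144 141 132 117 107 107 112 119 124 127 129 131 133 133
 135 137 140 141 140 139 137 135 133 131 128 125 121 116 111 112 123 138
 145 147 147 147 147 146]
130 300 [243 243 242 242 241 236 215 170 127 110 113 119 124 128 130 131 132 133
 134 137 140 141 140 139 137 135 133 131 128 124 120 114 111 116 129 140
 144 145 144 144 145 145]
150 300 [208 207 207 205 199 188 171 144 118 108 111 117 123 126 128 131 132 133
 134 136 138 140 138 136 135 134 133 131 128 124 118 112 106 103 104 104
 102 101 101 102 102 103]
170 300 [209 200 176 142 120 114 112 107 103 104 110 117 123 127 129 130 130 131
 133 135 137 139 138 137 136 135 133 130 127 123 116 109 104 104 108 110
 109 109 108 109 110 110]
190 300 [203 197 175 143 123 118 116 110 103 103 109 115 121 126 129 131 132 133
 132 133 136 138 137 137 136 134 132 129 125 120 113 107 106 112 118 121
 121 121 121 120 119 120]
210 300 [171 172 168 153 131 115 109 104 101 103 109 115 121 126 130 132 133 133
 133 133 135 135 136 136 135 133 131 128 125 120 113 109 112 118 121 122
 122 122 120 120 120 119]
225 300 [172 172 172 171 172 171 166 150 126 110 109 115 121 126 129 131 132 132
 133 134 135 136 136 135 135 133 130 128 124 118 115 127 157 187 201 202
 201 201 201 201 200 201]
240 300 [135 135 136 136 136 136 136 137 137 137 136 136 137 136 136 136 136 136
 135 135 136 136 136 136 136 136 136 136 136 136 136 136 135 135 135 135
 135 135 136 136 136 136]
```

View pics/w3.png

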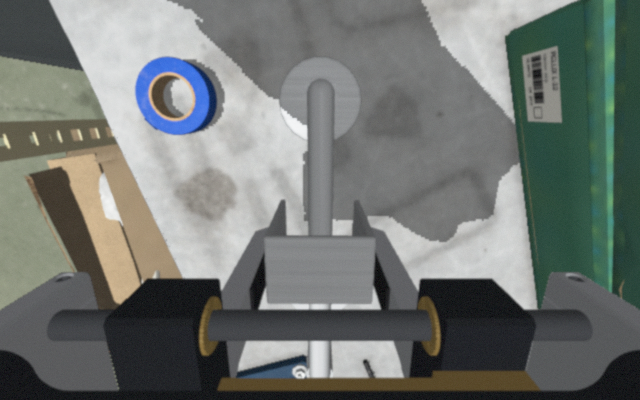

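The saddle web (266..375 by 238..304) sits over the bar, whose axis is at about column 320, so the two line up. Quantifying.

```bash
python3 - <<'E'
from h import *
import pickle
im,c=pickle.load(open('pics/w3.pkl','rb'))
g=cv2.GaussianBlur(cv2.cvtColor(im,cv2.COLOR_RGB2GRAY),(3,3),0).astype(int)
for r in (245,270,298): print(r,g[r,258:274],g[r,368:384])
P=np.array([onz(c,p,110) for p in [(320.2,110),(320.5,130),(320.0,150),(319.9,170),(319.6,190),(319.5,210),(319.4,225)]])
k=np.polyfit(P[:,1],P[:,0],1); print(P.round(1)[:,:2],k,'x at -312.4',np.polyval(k,-312.4),'x at nearest',P[-1])
for r in(80,78,83):print(onz(c,(320,r),115))
print(g[70:92,320])
E
```

```text
245 [ 98  97  96  97 100 104 112 122 130 133 134 134 134 134 134 134] [135 135 136 135 134 131 125 114 103  97  97  98  98  97  97  97]
270 [ 29  21  19  18  18  25  48  83 113 127 131 131 131 131 131 133] [135 135 135 133 125 102  66  36  21  16  17  19  22  34  56  80]
298 [ 19  28  59 111 163 195 203 196 175 149 135 135 136 135 135 134] [137 137 139 149 171 194 204 202 185 144  86  41  23  20  21  21]
[[ 477.8 -230.7]
 [ 477.8 -240.7]
 [ 477.3 -251.1]
 [ 477.  -261.9]
 [ 476.6 -273.1]
 [ 476.3 -284.7]
 [ 476.  -293.8]] [3.04225022e-02 4.84929626e+02] x at -312.4 475.4256366624164 x at nearest [ 476.00529133 -293.76100925  110.        ]
[ 477.98666172 -216.89011099  115.        ]
[ 478.00600784 -215.99248419  115.        ]
[ 477.95751265 -218.24257794  115.        ]
[149 148 148 148 148 146 142 136 125 115 112 114 119 123 126 127 129 131
 134 136 137 138]
```

Centred within ~0.3 mm. Lowering until contact.

>>> servo_tool --pt "0 0 -0.4 0 1.5 -3 1" --pt "0 0 0 0 0 -3 1" --pt "0 0 0 0 0 -1.5 1" --pt "0 0 0 0 0 -0.5 1" --pt "0 0 0 0 0 0 1" --pt "0 0 0 0 0 0 1"

```text
clock: 7.38
eef_pos: [475.1, -310.5, 77.8]
eef_rot: [-3.142, -0.0, 1.542]
wrist_force: [-4.0, 2.4, 7.2]
finger_gap: 57.6
finger_force: 25.0
```

>>> servo_tool --pt "0 0 0 0.3 0 0.5 1" --pt "0 0 0 0 0 0 0.3" --pt "0 0 0 0 0 0 0.2" --pt "0 0 0 0 0 0 0" --pt "0 0 0 0 0 0 0" --pt "0 0 0 0 0 0 0" --pt "0 0 0 0 0 0 0"

```text
clock: 8.25
eef_pos: [475.5, -310.6, 78.0]
eef_rot: [-3.142, -0.0, 1.542]
wrist_force: [0.4, -0.1, 0.5]
finger_gap: 94.0
finger_force: 0.0
```

```bash
python3 - <<'E'
from h import *
import pickle
s=manip.read_state(); c=cam('wrist'); im=manip.camera('wrist'); sd=manip.camera('side'); pickle.dump((im,c,sd),open('pics/w4.pkl','wb')); print(s['clock'],s['eef_pos'],s['finger_gap'],s['wrist_force'])
a=cv2.resize(im[190:310,200:440],(480,240)); i=cam('side'); u=proj(i,[475,-310,90]).astype(int);print(u)
b=cv2.resize(sd[u[1]-45:u[1]+45,u[0]-45:u[0]+45],(360,360),interpolation=cv2.INTER_CUBIC)
o=np.zeros((600,480,3),np.uint8);o[:240]=a;o[240:,:360]=b;save(o,'c4')
E
```

```text
8.25 [ 475.47639782 -310.56986346   77.95337712] 94.00217199844859 [ 0.37327108 -0.11509544  0.47864568]
[354 275]
```

View pics/c4.png

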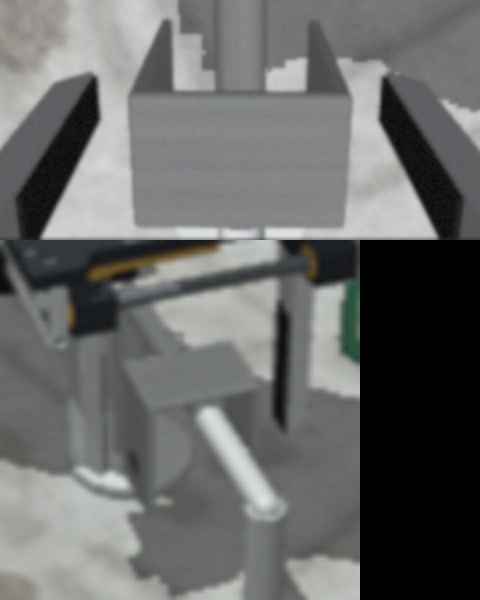

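The crop shows the released saddle symmetric about the bar: web corners at (130,95) and (352,95), leg feet at (172,22) and (311,22), bar centre at 241. So it hangs level and centred. Next, raise and view the handle.

>>> servo_tool --pt "0 0 0 0 0 20 0" --pt "0 0 0 0 0 50 0" --pt "0 0 0 0 0 60 0" --pt "0 0 -2.5 -1 56 0 0" --pt "0 0 -2.5 -1 56 0 0" --pt "0 0 -2.5 -1 56 0 0" --pt "0 0 -2.5 -1 56 0 0" --pt "0 0 -2.5 -1 56 0 0" --pt "0 0 -2.5 -1 56 0 0" --pt "0 0 -2.5 -1 56 0 0" --pt "0 0 -2.5 -1 56 0 0" --pt "0 0 -2.4 0 56 0 0" --pt "0 0 0 0 50 0 0" --pt "0 0 0 0 0 0 0" --pt "0 0 0 0 0 0 0"

```text
clock: 10.22
eef_pos: [467.4, 243.0, 207.8]
eef_rot: [-3.141, 0.0, 1.151]
wrist_force: [-0.5, -0.3, 1.3]
finger_gap: 93.8
finger_force: 0.0
```

```bash
python3 - <<'E'
from h import *
import pickle
s=manip.read_state(); c=cam('wrist'); im=manip.camera('wrist'); pickle.dump((im,c),open('pics/w5.pkl','wb')); save(im,'w5'); print(s['clock'],s['eef_pos'],s['eef_rot'])
E
```

```text
10.225 [467.39577225 243.00503342 207.81042029] [-3.14145667e+00  3.85617437e-04  1.15112259e+00]
```

View pics/w5.png

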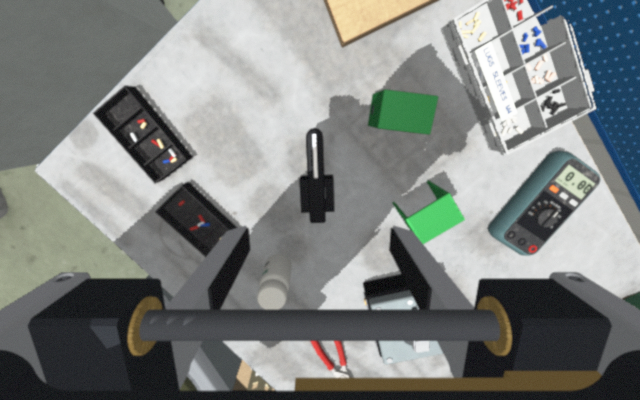

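The view shows the handle with its arm tip at (314,129), the white line above (315,150), the hub at (302..333, 177..213) and the bar's rear end at (317,221). Taking profiles for accuracy.

```bash
python3 - <<'E'
from h import *
import pickle
im,c=pickle.load(open('pics/w5.pkl','rb'))
g=im.max(2).astype(int)
for r in (126,127,128,129,130,132,140,150,160,170,175,178,180,185,190,195,200,205,208,210,212,214,216,218,219,220,221,222,223,224): print(r,296,g[r,296:340])
E
```

```text
126 296 [217 215 215 217 220 219 219 220 221 220 220 221 221 223 222 221 223 222
 215 195 155 137 136 135 134 134 134 133 130 131 130 127 129 125 126 125
 129 124 120 124 121 123 118 114]
127 296 [215 215 217 217 219 216 218 216 218 220 218 216 219 220 214 211 204 189
 171 151 134 126 130 133 137 136 135 131 129 128 127 127 127 124 123 126
 125 124 124 124 122 120 120 116]
128 296 [214 213 216 216 216 218 216 215 219 217 218 215 214 200 182 160 145 123
 100  89  88  97 107 125 133 134 133 132 131 131 127 129 131 127 125 127
 126 126 122 123 123 121 121 119]
129 296 [213 211 215 215 214 216 216 215 215 214 213 212 195 164 120  91  78  65
  50  43  44  54  70  98 121 131 131 130 129 131 127 128 128 127 124 127
 127 124 126 122 122 122 124 119]
130 296 [210 211 214 214 216 215 216 215 216 215 213 200 163 115  72  49  50  50
  54  42  40  36  40  65  95 118 127 128 129 128 129 129 127 126 126 125
 127 126 123 123 121 122 125 121]
132 296 [209 210 209 209 208 207 208 211 213 203 184 132  76  61  59  61  67  70
  67  56  46  39  34  31  44  64 103 122 128 128 128 124 124 122 119 120
 122 1
[... 3839 characters left out ...]
6 127 125 110  71  34  29  26
  29  29  33  31  33  26  38  37  37  37  54  92 119 129 128 129 127 131
 132 132 131 133 134 135 136 136]
222 296 [117 117 119 120 121 122 122 121 125 125 127 125 122 115  93  68  55  59
  57  58  58  61  58  64  62  69  65  74  88 112 126 132 127 127 129 129
 131 132 132 134 133 135 138 137]
223 296 [118 120 117 118 121 121 121 121 124 128 127 131 125 123 113 101 100  97
 101 102 104 105 107 103 105 105 107 108 118 125 127 125 127 130 127 130
 130 133 131 137 134 137 137 136]
224 296 [118 118 118 119 121 123 120 120 124 127 127 126 125 124 123 122 118 120
 122 122 121 122 122 122 126 121 125 128 127 126 127 128 128 128 126 129
 130 130 134 136 132 133 133 136]
```

```bash
python3 - <<'E'
from h import *
import pickle
im,c=pickle.load(open('pics/w5.pkl','rb'))
B=np.array([onz(c,p,54) for p in [(314.3,140),(314.75,150),(315.1,160),(315.3,170),(317.0,214),(317.15,217),(317.3,220)]])[:,:2]
d=B[-1]-B[0]; v,*_=[cv2.fitLine(B.astype(np.float32),cv2.DIST_L2,0,0.01,0.01).ravel()]
u=v[:2]*(-np.sign(v[:2]@d)); p0=v[2:]; print('yaw',np.degrees(np.arctan2(u[1],u[0])))
on=lambda q:p0+u*((q-p0)@u)
o1=on(onz(c,(317.3,222.2),54)[:2])+28*u
o2=on(onz(c,(317,211.9),28)[:2])+22*u
h=[(onz(c,(a,r),28)+onz(c,(b,r),28))[:2]/2 for r,a,b in((185,299.5,333.0),(195,300,333.3),(205,300.4,333.6))]
w=[np.linalg.norm((onz(c,(a,r),28)-onz(c,(b,r),28))[:2]) for r,a,b in((185,299.5,333.0),(205,300.4,333.6))]
n=np.array([-u[1],u[0]]); print(o1,o2,'hubw',w,'lat off',[round(float((x-p0)@n),2) for x in h],'tip at',o1+86*u, 'tip meas',onz(c,(315.5,128),28))
E
```

```text
yaw 67.80236670946913
[456.45274701 225.97600253] [455.81860733 224.42190717] hubw [np.float64(42.541162638816395), np.float64(43.00563935088521)] lat off [0.16, 0.12, 0.14] tip at [488.94376638 305.60221691] tip meas [489.11055908 302.22394752  28.        ]
```

The two independent estimates of the handle origin agree to ~1.7 mm: about (456.1, 225.2), yaw 67.8°. Grasping by the hub.

>>> servo_tool --pt "0 0 1.85 -11.3 -17.8 -30 0" --pt "0 0 0 0 0 -45 0" --pt "0 0 0 0 0 -45 0" --pt "0 0 0 0 0 -45 0" --pt "0 0 0 0 0 -30 0" --pt "0 0 0 0 0 -7 0" --pt "0 0 0 0 0 0 0" --pt "0 0 0 0 0 0 1" --pt "0 0 0 0 0 0 1" --pt "0 0 0 0 0 0 1" --pt "0 0 0 0 0 0 1" --pt "0 0 0 0 0 0 1" --pt "0 0 0 0 0 0 1" --pt "0 0 0 0 0 0 1" --grip_force 40

```text
clock: 12.02
eef_pos: [456.2, 225.6, 5.9]
eef_rot: [-3.141, 0.0, 1.183]
wrist_force: [-0.7, -0.1, 1.6]
finger_gap: 43.8
finger_force: 40.0
```

>>> servo_tool --pt "0 0 0 0 0 25 1" --pt "0 0 0 0 0 50 1" --pt "0 0 0 0 0 50 1" --pt "0 0 2 -6 -39 9 1" --pt "0 0 2 -6 -39 0 1" --pt "0 0 2 -6 -39 0 1" --pt "0 0 2 -6 -39 0 1" --pt "0 0 2 -6 -39 0 1" --pt "0 0 1.9 -6 -38 0 1" --pt "0 0 0 0 0 0 1" --pt "0 0 0 0 0 0 1" --pt "0 0 0 0 0 0 1"

```text
clock: 13.52
eef_pos: [420.3, -6.6, 139.9]
eef_rot: [-3.141, -0.0, 1.392]
wrist_force: [0.0, 0.4, -1.6]
finger_gap: 43.4
finger_force: 40.0
```

```bash
python3 - <<'E'
from h import *
import pickle
s=manip.read_state(); c=cam('wrist'); im=manip.camera('wrist'); pickle.dump((im,c),open('pics/w6.pkl','wb')); print(s['clock'],s['eef_pos'],s['eef_rot'],s['finger_gap'])
u=proj(c,[503.6,3.3,70]).round().astype(int); print(u)
b=im[max(0,u[1]-100):u[1]+100,u[0]-180:u[0]+86]; print(max(0,u[1]-100),u[0]-180,b.shape)
save(cv2.resize(b,None,fx=3,fy=3,interpolation=cv2.INTER_CUBIC),'c6')
E
```

```text
13.525 [420.25128657  -6.64377567 139.87840209] [-3.14142565e+00 -1.97874937e-05  1.39175254e+00] 43.41970689697717
[411 179]
79 231 (200, 266, 3)
```

View pics/c6.png

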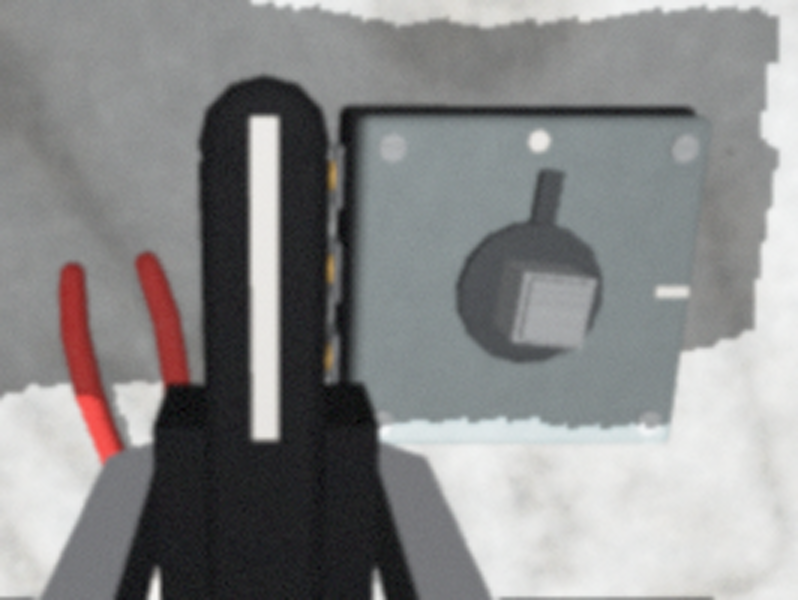

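The crop shows the nib at (551,172), the collar centred near (530,292), the shaft's top square with corners at about (526,269), (598,278), (584,350) and (512,344), and the screws at (393,148), (685,149), (650,422) and (383,422). The arm's line is on column 264. Refining these from the calibration.

```bash
python3 - <<'E'
from h import *
import pickle
im,c=pickle.load(open('pics/w6.pkl','rb'))
f=lambda p:(np.array(p)+.5)/3-.5+[231,79]
an=lambda v:np.degrees(np.arctan2(v[1],v[0])).round(1)
# collar+nib mask: dark; shaft: brighter
g=cv2.cvtColor(im,cv2.COLOR_RGB2GRAY)
roi=np.zeros_like(g); roi[130:203,378:440]=1
big=cv2.resize(g[130:205,375:440],None,fx=4,fy=4,interpolation=cv2.INTER_CUBIC)
fb=lambda p:(np.array(p)+.5)/4-.5+[375,130]
for t in (78,85):
    m=(big<t).astype(np.uint8); n,l,st,ce=cv2.connectedComponentsWithStats(m); k=1+st[1:,4].argmax()
    cn=cv2.findContours((l==k).astype(np.uint8),0,1)[0]; cn=max(cn,key=cv2.contourArea).reshape(-1,2)
    W=np.array([onz(c,fb(p),61.5)[:2] for p in cn])
    c0=np.array([503.6,3.3])
    for _ in range(20): # circle from far contour points, nib excluded
        r=np.linalg.norm(W-c0,axis=1); s=W[(abs(r-22)<3)]
        A=np.c_[2*s,np.ones(len(s))]; q=np.linalg.lstsq(A,(s**2).sum(1),rcond=None)[0]; c0=q[:2]
    r=np.linalg.norm(W-c0,axis=1); nb=W[(r>26)&(r<45)]
    print(t,'collar',c0.round(1),'R',np.sqrt(q[2]+c0@c0).round(1),'nib ang',an(nb.mean(0)-c0),'rmax',r[r<45].max().round(1))
S=np.array([onz(c,f(p),82.5) for p in [(526,269),(598,278),(584,350),(512,344)]]); print('shaft',S.mean(0),[np.linalg.norm(S[i]-S[i-1]).round(1) for i in range(4)],an(S[1]-S[0]),an(S[2]-S[3]),an(S[0]-S[3]),an(S[1]-S[2]))
Q=np.array([onz(c,f(p),55) for p in [(393,148),(685,149),(650,422),(383,422)]]); print('screws',Q.mean(0),[np.linalg.norm(Q[i]-Q[i-1]).round(1) for i in range(4)])
m=(cv2.GaussianBlur(im,(3,3),0).min(2)>105).astype(np.uint8)
print(big.shape)
for r in (160,166,172,178,184,190,195): print(r,g[r,395:440])
E
```

```text
<stdin>:20: RuntimeWarning: Mean of empty slice.
  ret = um.true_divide(
Traceback (most recent call last):
ValueError: zero-size array to reduction operation maximum which has no identity
```

```bash
python3 - <<'E'
from h import *
import pickle
im,c=pickle.load(open('pics/w6.pkl','rb'))
f=lambda p:(np.array(p)+.5)/3-.5+[231,79]
an=lambda v:np.degrees(np.arctan2(v[1],v[0])).round(1)
g=cv2.GaussianBlur(cv2.cvtColor(im,cv2.COLOR_RGB2GRAY),(3,3),0)
S=np.array([onz(c,f(p),82.5) for p in [(526,269),(598,278),(584,350),(512,344)]]); print('shaft',S.mean(0),[np.linalg.norm(S[i]-S[i-1]).round(1) for i in range(4)],an(S[1]-S[0]),an(S[2]-S[3]),an(S[0]-S[3]),an(S[1]-S[2]))
Q=np.array([onz(c,f(p),55) for p in [(393,148),(685,149),(650,422),(383,422)]]); print('screws',Q.mean(0),[np.linalg.norm(Q[i]-Q[i-1]).round(1) for i in range(4)])
C=onz(c,f((529.5,292)),61.5); print('collar',C,np.linalg.norm(onz(c,f((457,292)),61.5)-onz(c,f((602,292)),61.5)), 'nib',an(onz(c,f((551,172)),61.5)-C),an(onz(c,f((551,172)),61.5)-onz(c,f((543,220)),61.5)))
for r in range(134,154,3): print(r,405,g[r,405:424])
for r in (156,160,180,188): print(r,380,g[r,380:400],428,g[r,424:440])
for r in (172,178,184,190): print(r,398,g[r,398:434])
for x in (408,414,420,424): print(x,162,g[162:200,x])
E
```

```text
shaft [503.85353192   3.41280694  82.5       ] [np.float64(21.4), np.float64(20.2), np.float64(20.7), np.float64(20.5)] -17.4 -15.2 73.9 74.8
screws [504.04352456   3.04826455  55.        ] [np.float64(86.0), np.float64(86.1), np.float64(85.7), np.float64(86.0)]
collar [502.97672026   4.42165243  61.5       ] 43.61382864880937 nib 74.5 75.2
134 405 [145 144 144 144 142 138 134 130 130 131 132 135 137 138 140 142 142 140
 139]
137 405 [145 144 143 139 124  99  80  78  82  84  85  87  92 104 121 136 142 142
 140]
140 405 [144 143 140 131 109  84  75  78  81  82  82  83  92 111 130 140 141 141
 142]
143 405 [145 145 138 120  92  75  76  81  82  82  83  87 100 120 135 140 140 141
 142]
146 405 [145 142 130 106  82  74  78  82  82  82  84  93 111 130 140 142 142 141
 140]
149 405 [144 139 119  90  75  77  81  82  81  81  89 106 125 137 141 141 140 140
 140]
152 405 [119 108  90  76  73  77  79  79  79  82  94 113 131 139 141 140 140 141
 141]
156 380 [143 144 145 144 144 144 144 143 144 144 143 142 137 127 115 107  98  89
  83  80] 428 [137 140 141 140 139 139 139 139 140 140 139 139 139 
[... 1071 characters left out ...]
165 159 147 135 133 136 139 140 139 139 139]
408 162 [ 83  84  85  89  96 101 107 123 140 147 149 151 152 153 155 158 160 160
 162 165 166 167 168 167 167 168 168 168 167 163 151 130 106  89  82  81
  87 103]
414 162 [ 83  83  84  85  90  97 104 115 134 148 153 159 164 165 164 166 166 165
 165 166 168 170 169 168 168 168 168 167 167 166 161 145 120  96  87  93
 110 128]
420 162 [ 82  83  83  83  86  93  99 105 120 140 151 156 161 163 164 164 165 164
 163 164 166 168 168 167 166 166 167 168 168 166 164 157 142 129 127 133
 137 139]
424 162 [ 82  82  84  84  84  84  87  94 109 129 144 151 157 161 163 163 164 164
 162 162 164 166 167 165 163 162 161 160 159 159 158 155 152 147 142 140
 138 138]
```

```bash
python3 - <<'E'
from h import *
import pickle
im,c=pickle.load(open('pics/w6.pkl','rb'))
f=lambda p:(np.array(p)+.5)/3-.5+[231,79]
T=np.array([420.25,-6.64]); y=1.39175; x=np.array([np.cos(y),np.sin(y)]); t=np.array([np.sin(y),-np.cos(y)])
for n,p,z,e in [('tip',(264,77),188,86),('hubbot',(180,384),134,22),('hubtop',(180,428),162,22),('hubtopR',(355,428),162,22),('lineA',(264,115),188,0),('lineB',(264,440),188,0),('bL',(205,300),188,-10),('bR',(327,300),188,10)]:
    P=onz(c,f(p),z)[:2]-T; print(n,(P@x).round(2),(P@t).round(2),e)
g=cv2.GaussianBlur(cv2.cvtColor(im,cv2.COLOR_RGB2GRAY),(3,3),0).astype(int)
print(g[98:112,319]); print(g[200:228,290]);print(g[200:228,350])
E
```

```text
tip 83.81 -0.09 86
hubbot 20.16 -18.97 22
hubtop 20.41 -16.3 22
hubtopR 20.41 17.23 22
lineA 78.58 -0.1 0
lineB 28.3 -0.14 0
bL 51.26 -9.16 -10
bR 51.26 9.53 10
[146 145 144 144 139 119  84  51  36  35  37  38  39  40]
[80 81 82 82 81 75 60 41 27 20 18 19 19 18 18 18 17 18 21 21 22 26 30 32
 31 29 30 32]
[117 118 118 118 117 106  80  50  31  22  19  19  19  18  18  18  18  20
  18  16  20  26  30  30  31  32  32  31]
```

>>> servo_tool --pt "0 0 -2 28 3.5 0 1" --pt "0 0 -2 28 3.5 0 1" --pt "0 0 -1.1 27.9 4.1 0 1" --pt "0 0 0 0 0 -15 1" --pt "0 0 0 0 0 -20 1" --pt "0 0 0 0 0 -11 1" --pt "0 0 0 0 0 0 1" --pt "0 0 0 0 0 -3 1" --pt "0 0 0 0 0 -2 1" --pt "0 0 0 0 0 -1.5 1" --pt "0 0 0 0 0 -1.5 1" --pt "0 0 0 0 0 0 1"

```text
clock: 15.08
eef_pos: [504.2, 3.8, 85.9]
eef_rot: [3.141, -0.0, 1.302]
wrist_force: [1.1, 1.4, -1.5]
finger_gap: 43.9
finger_force: 40.0
```

Engaged past the taper with almost no force. Continuing down.

>>> servo_tool --pt "0 0 0 0 0 -2 1" --pt "0 0 0 0 0 -3 1" --pt "0 0 0 0 0 -3 1" --pt "0 0 0 0 0 -3 1" --pt "0 0 0 0 0 -3 1" --pt "0 0 0 0 0 -2 1" --pt "0 0 0 0 0 0 1"

```text
clock: 15.95
eef_pos: [504.0, 3.8, 69.7]
eef_rot: [-3.141, -0.0, 1.302]
wrist_force: [2.4, 3.8, -3.0]
finger_gap: 43.6
finger_force: 40.0
```

>>> servo_tool --pt "0 0 0 0 0 -1 1" --pt "0 0 0 0 0 -1 1" --pt "0 0 0 0 0 -0.7 1" --pt "0 0 0 0 0 -0.5 1" --pt "0 0 0 0 0 0 1"

```text
clock: 16.58
eef_pos: [504.2, 3.8, 67.4]
eef_rot: [3.141, -0.0, 1.302]
wrist_force: [-2.1, 5.4, 10.1]
finger_gap: 43.9
finger_force: 40.0
```

Seated at z 67.4, as predicted. Now turning clockwise, in chunks.

>>> servo_tool --pt "0 0 -4 0 0 0 1" --pt "0 0 -5 0 0 0 1" --pt "0 0 -5 0 0 0 1" --pt "0 0 -5 0 0 0 1" --pt "0 0 -5 0 0 0 1" --pt "0 0 -5 0 0 0 1" --pt "0 0 0 0 0 0 1"

```text
clock: 17.45
eef_pos: [504.1, 3.5, 67.4]
eef_rot: [3.141, 0.0, 0.794]
wrist_force: [-2.9, 2.2, 9.8]
finger_gap: 43.8
finger_force: 40.0
```

>>> servo_tool --pt "0 0 -5 0 0 0 1" --pt "0 0 -5 0 0 0 1" --pt "0 0 -5 0 0 0 1" --pt "0 0 -5 0 0 0 1" --pt "0 0 -5 0 0 0 1" --pt "0 0 -5 0 0 0 1" --pt "0 0 -5 0 0 0 1" --pt "0 0 -5 0 0 0 1" --pt "0 0 -5 0 0 0 1" --pt "0 0 0 0 0 0 1"

```text
clock: 18.7
eef_pos: [503.9, 3.3, 67.4]
eef_rot: [3.141, 0.0, 0.009]
wrist_force: [-5.1, 1.6, 11.2]
finger_gap: 43.7
finger_force: 40.0
```

```bash
python3 -c "
from h import *
s=manip.read_state(); print(np.degrees(s['eef_rot']),s['moment'],s['wrist_force'])"
```

```text
[1.79957580e+02 2.33840729e-02 5.12488800e-01] [ 0.12080328  1.15814293 -0.0655096 ] [-5.07288932  1.59439992 11.22798544]
```

>>> servo_tool --pt "0 0 -3 0 0 0 1" --pt "0 0 -3 0 0 0 1" --pt "0 0 -3 0 0 0 1" --pt "0 0 -2 0 0 0 1" --pt "0 0 -2 0 0 0 1" --pt "0 0 0 0 0 0 1"

```text
clock: 19.45
eef_pos: [504.2, 3.3, 67.4]
eef_rot: [3.141, -0.001, -0.217]
wrist_force: [-1.1, -0.6, 9.0]
finger_gap: 43.9
finger_force: 40.0
```

```bash
python3 -c "
from h import *
s=manip.read_state(); print(np.degrees(s['eef_rot']),s['moment'],s['wrist_force'])"
```

```text
[ 1.79959818e+02 -3.63684785e-02 -1.24380788e+01] [ 0.06137466  0.60649689 -0.06305441] [-1.11818105 -0.55152507  9.02682361]
```

>>> servo_tool --pt "0 0 -1.5 0 0 0 1" --pt "0 0 -1.5 0 0 0 1" --pt "0 0 0 0 0 0 1"

```text
clock: 19.82
eef_pos: [504.4, 3.4, 67.4]
eef_rot: [3.141, -0.001, -0.269]
wrist_force: [-1.0, 0.7, 8.3]
finger_gap: 43.9
finger_force: 40.0
```

```bash
python3 -c "
from h import *
s=manip.read_state(); print(np.degrees(s['eef_rot']),s['moment'],s['wrist_force'])"
```

```text
[ 1.79977980e+02 -5.50658614e-02 -1.54264026e+01] [ 0.33909487  0.48575821 -0.04194522] [-0.99647741  0.689301    8.32416661]
```

>>> servo_tool --pt "0 0 -1.5 0 0 0 1" --pt "0 0 -1.5 0 0 0 1" --pt "0 0 0 0 0 0 1"

```text
clock: 20.2
eef_pos: [504.5, 3.6, 67.4]
eef_rot: [3.142, -0.001, -0.321]
wrist_force: [0.3, 2.4, 8.3]
finger_gap: 43.5
finger_force: 40.0
```

```bash
python3 -c "
from h import *
s=manip.read_state(); print(np.degrees(s['eef_rot']),s['moment'],s['wrist_force'])"
```

```text
[ 1.79995564e+02 -6.94770986e-02 -1.83967954e+01] [0.66590116 0.21267675 0.29511506] [0.32862207 2.44237677 8.29638086]
```

>>> servo_tool --pt "0 0 -1 0 0 0 1" --pt "0 0 -1 0 0 0 1" --pt "0 0 0 0 0 0 1"

```text
clock: 20.58
eef_pos: [504.5, 3.5, 67.4]
eef_rot: [3.141, -0.001, -0.355]
wrist_force: [0.8, 3.1, 7.6]
finger_gap: 43.7
finger_force: 40.2
```

```bash
python3 -c "
from h import *
s=manip.read_state(); print(np.degrees(s['eef_rot']),s['moment'],s['wrist_force'])"
```

```text
[ 1.79981764e+02 -7.74795140e-02 -2.03366356e+01] [0.64796797 0.20380102 0.99083035] [0.79639086 3.1399547  7.60892087]
```

>>> servo_tool --pt "0 0 -1.5 0 0 0 1" --pt "0 0 -1.5 0 0 0 1" --pt "0 0 0 0 0 0 1" --pt "0 0 0 0 0 0 1"

```text
clock: 21.08
eef_pos: [504.3, 3.6, 67.4]
eef_rot: [3.141, -0.001, -0.406]
wrist_force: [-1.8, 3.1, 9.6]
finger_gap: 44.3
finger_force: 40.9
```

```bash
python3 -c "
from h import *
s=manip.read_state(); print(np.degrees(s['eef_rot']),s['moment'],s['wrist_force'])"
```

```text
[ 1.79959252e+02 -5.78996063e-02 -2.32615117e+01] [0.59781579 0.53115336 1.5603974 ] [-1.77666648  3.12058224  9.56226839]
```

Firm resistance (1.6 Nm and rising): the stop is reached. Releasing, lifting and looking.

>>> servo_tool --pt "0 0 0 0 0 0 0.3" --pt "0 0 0 0 0 0 0" --pt "0 0 0 0 0 0 0" --pt "0 0 0 0 0 0 0" --pt "0 0 0 0 0 0 0" --pt "0 0 0 0 0 40 0" --pt "0 0 0 0 0 50 0" --pt "0 0 0 0 0 50 0" --pt "0 0 0 0 0 30 0" --pt "0 0 0 0 0 0 0" --pt "0 0 0 0 0 0 0"

```text
clock: 22.45
eef_pos: [503.6, 3.7, 235.5]
eef_rot: [3.141, 0.002, -0.409]
wrist_force: [0.5, -0.8, -0.8]
finger_gap: 93.9
finger_force: 0.0
```

```bash
python3 - <<'E'
from h import *
import pickle
s=manip.read_state(); c=cam('wrist'); im=manip.camera('wrist'); sd=manip.camera('side'); pickle.dump((im,c,sd),open('pics/w7.pkl','wb')); print(s['clock'],s['eef_pos'],np.degrees(s['eef_rot']),s['finger_gap'])
print([proj(c,[504,3,z]).round() for z in(55,115)])
u=proj(cam('side'),[475,-310,90]).astype(int)
b=cv2.resize(sd[150:340,280:400],(380,600),interpolation=cv2.INTER_CUBIC)
a=cv2.resize(im[60:260,250:390],(420,600),interpolation=cv2.INTER_CUBIC)
save(np.hstack([a,b]),'c7')
E
```

```text
22.45 [503.64521002   3.72191205 235.47675457] [ 1.79965626e+02  9.31887736e-02 -2.34117493e+01] 93.88841855782188
[array([319., 179.]), array([319., 191.])]
```

View pics/c7.png

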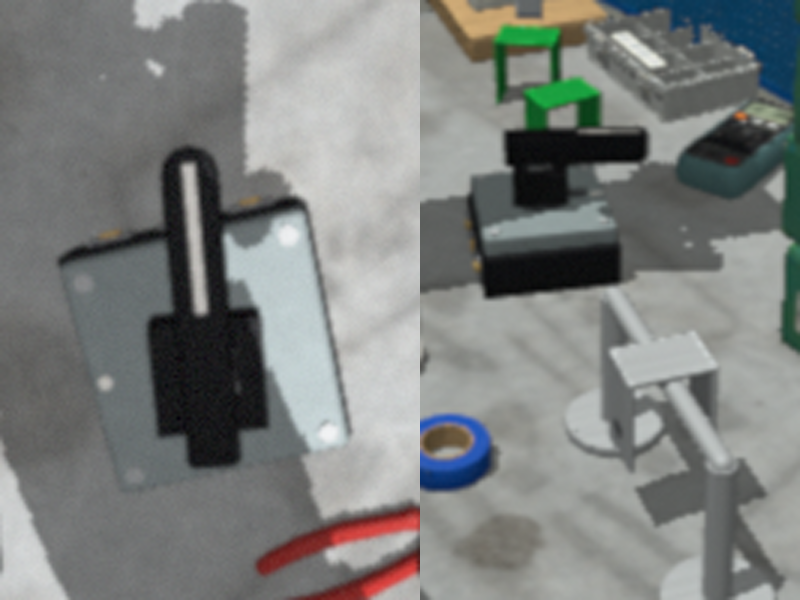

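The left panel shows the handle seated on the switch, its white line running from (188,165) to (200,315). The screws are at (84,283), (289,234), (328,432) and (133,477). In the right panel the saddle hangs level astride the bar at (665,360). Checking the angle numerically.

```bash
python3 - <<'E'
from h import *
import pickle
im,c,_=pickle.load(open('pics/w7.pkl','rb'))
f=lambda p:(np.array(p)+.5)/3-.5+[250,60]
an=lambda v:np.degrees(np.arctan2(v[1],v[0])).round(1)
g=cv2.GaussianBlur(im.max(2),(3,3),0).astype(float)
pts=[]
for r in range(116,164,4):
    w=np.clip(g[r,305:325]-110,0,None); pts.append(onz(c,((w*np.arange(305,325)).sum()/w.sum(),r),115.5)[:2])
pts=np.array(pts); v=cv2.fitLine(pts.astype(np.float32),2,0,.01,.01).ravel(); print('handle yaw',an(v[:2]),'spread',np.ptp((pts-v[2:])@[-v[1],v[0]]))
Q=np.array([onz(c,f(p),55)[:2] for p in [(84,283),(289,234),(328,432),(133,477)]]); print(Q.mean(0),'switch yaw',an(Q[1]-Q[2])-90,an(Q[0]-Q[3]),an(Q[0]-Q[1]),an(Q[3]-Q[2]))
for p,z in[((213,466),115.5),((190,146),115.5)]: print(onz(c,f(p),z))
E
```

```text
handle yaw -18.6 spread 0.33160703752796894
[503.29948422   3.37165839] switch yaw -100.7 -11.4 79.9 80.3
[479.03437801  12.0609967  115.5       ]
[584.19237615 -25.12447577 115.5       ]
```

Screw directions put the switch yaw at about -10.4°. The handle is at -18.6°, about 8° past ON, which is close to the ~6° of bore play, so the play is taken up against the stop. The tool is clear of everything, so I'm handing in.

```bash
python3 -c "
from h import *
print(manip.sign_off())"
```

```text
the job is handed in; nothing more can be done
None
```

The job is handed in at about 22 s of robot time, with no verdict returned: the saddle hangs level and centred on the bar, and the handle is fully seated over the nib and turned clockwise to a firm stop, its arm about 8° past ON (bore play is about 6°).

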